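# Load the crimping dies into the changeover cassette in working order

### The job

The four crimping dies stand in the black pockets of the plywood bench rack in the order they will be used, from the robot's left to its right. Move them into the metal changeover cassette in that same order counted from its brass post: the leftmost die into the pocket next to the post, the next one into the pocket beside it, and so on to the far end. Set every die down upright on the floor of its own pocket without dropping it, and let go.

Things in the scene. Friction and masses are not known exactly. Their poses are not given: they have to be found in the camera images.
- die_square: Bright steel crimping die standing on a dark foot 28 x 28 x 14 mm. Origin: centre of the foot's underside; z up, x and y along the foot's sides, x across the row (within 0.15 rad of its pocket's x at the start). Square shank 22 x 22 mm above the foot, 64 mm tall overall. About 0.26 kg.
- die_round: Bright steel crimping die standing on a dark foot 28 x 28 x 14 mm. Origin: centre of the foot's underside; z up, x and y along the foot's sides, x across the row (within 0.15 rad of its pocket's x at the start). Round shank 24 mm in diameter above the foot, 58 mm tall overall. About 0.23 kg.
- die_blade: Bright steel crimping die standing on a dark foot 28 x 28 x 14 mm. Origin: centre of the foot's underside; z up, x and y along the foot's sides, x across the row (within 0.15 rad of its pocket's x at the start). Flat blade above the foot, 10 mm thick along x, 26 mm wide along y, 70 mm tall overall. About 0.18 kg.
- die_fork: Bright steel crimping die standing on a dark foot 28 x 28 x 14 mm. Origin: centre of the foot's underside; z up, x and y along the foot's sides, x across the row (within 0.15 rad of its pocket's x at the start). Block 26 mm (x) by 22 mm (y) above the foot up to 44 mm, then two prongs 7 mm thick with a 12 mm slot along y between them, 60 mm tall overall. About 0.22 kg.
- pocket1: Black pocket of the plywood bench rack (four in a row, 60 mm apart, order varies) where die_square starts, within 5 mm of its centre. Fixed cup 54 mm square outside, 44 inside, 13 tall, floor 5 thick. Origin: centre of its underside, 8 mm above the table, so the die's underside is at 13 mm. x across the row, away from the robot; y along it, to the robot's left; z up; yaw up to 0.35 rad.
- pocket2: Black pocket of the plywood bench rack (four in a row, 60 mm apart, order varies) where die_round starts, within 5 mm of its centre. Fixed cup 54 mm square outside, 44 inside, 13 tall, floor 5 thick. Origin: centre of its underside, 8 mm above the table, so the die's underside is at 13 mm. x across the row, away from the robot; y along it, to the robot's left; z up; yaw up to 0.35 rad.
- pocket3: Black pocket of the plywood bench rack (four in a row, 60 mm apart, order varies) where die_blade starts, within 5 mm of its centre. Fixed cup 54 mm square outside, 44 inside, 13 tall, floor 5 thick. Origin: centre of its underside, 8 mm above the table, so the die's underside is at 13 mm. x across the row, away from the robot; y along it, to the robot's left; z up; yaw up to 0.35 rad.
- pocket4: Black pocket of the plywood bench rack (four in a row, 60 mm apart, order varies) where die_fork starts, within 5 mm of its centre. Fixed cup 54 mm square outside, 44 inside, 13 tall, floor 5 thick. Origin: centre of its underside, 8 mm above the table, so the die's underside is at 13 mm. x across the row, away from the robot; y along it, to the robot's left; z up; yaw up to 0.35 rad.
- cassette: Fixed metal rack, empty at the start: base 66 x 246 x 8 mm, four aluminium pockets in a row at y = +90, +30, -30, -90 mm, x = 0, each 44 mm square inside, floor 13 and rim 21 mm above the table. Origin: centre of the base's underside, on the table. x across the row, away from the robot; y along it, to the robot's left; z up; yaw up to 0.35 rad. Left or right of the bench rack.
- post: Fixed aluminium end block 50 x 22 x 20 mm with an upright brass post 14 mm in diameter, top 60 mm above the table. At cassette y = +135 or -135 mm (varies; the block at the other end is bare), 45 mm from the centre of the nearest cassette pocket. Origin: centre of the block's underside, on the table.
Mind the look-alikes: they are no part of the job. Leave any turquoise look-alike of the die_fork alone. Leave any green look-alike of the die_square alone.

How it is judged:
By the outcome, as a careful person would: the job done as asked, in the order asked, and still so for the second after the job is handed in, with the robot touching nothing.
It also fails if it takes over 109 s, if anything falls off the work surface, if the arm or the gripper's body presses on something with over 40 N, if the wrist force passes 120 N, or if a joint passes its speed limit or range.

### The arm

A 6-joint arm with a two-finger parallel gripper is mounted at the origin on the work surface. World frame = base frame: x ahead of the robot, y to its left, z up, the work surface at z = 0. Lengths are in m, angles in rad, forces in N, time in s.
With the tool pointing down it reaches from about 0.325 to 0.925 m from the base axis. Payload 3.1 kg.
Tool frame: the origin (TCP) lies at the very end of the fingers, on their centre line; the grasp point (between the pads) lies 19 mm behind it; z points along the fingers, y is the line along which they close (so a half turn about z gives the same grasp; the last joint's range is limited). The gripper opens to 85 mm and grips with 20 to 120 N. Pads are 22 mm wide; open, the fingers measure 114 mm over their backs; the gripper's body (76 mm by 85 mm) begins 54 mm behind the grasp point. The pads swing forward as they close: fully open they stand 13 mm farther back than shut.
Start: joints at [1.175, 0.217, 1.613, -0, 1.311, -0.112], TCP at [0.175, 0.6, 0.231] pointing down, gripper open.
Joint ranges: [-2.75, 2.75], [-0.78, 2.1], [0.31, 2.55], [-1.13, 4.27], [0.13, 2.63], [-2.58, 2.58]. Speed limits (rad/s): [2.79, 2.79, 3.14, 3.14, 3.14, 3.14].

### API

Orientations are given as a unit quaternion [x, y, z, w].
In Python, from cell import ctrl, viewer, spotter gives the robot as it stands.
- The arm moves only by the tool arm_command, never from a script. Its argument "increments" is a list of rows, each a list of 4 numbers: the shift along the tool's x, y, z normalised to -1 to 1, where 1 is 500 mm, then the turn about the tool's z normalised to -1 to 1, where 1 is pi rad. A call has 1 to 8 rows; each row is the pose to reach, as a shift and turn from the pose commanded when the call began, along the tool's axes at that moment, turning the shorter way round; what a row does not reach only later rows make up. A row lasts 1/12 s, in which the tool goes at most 41.7 mm and 7.16 degrees, less where a joint would pass 70% of its speed; a pose out of reach is approached as far as the arm can. A call with a number of a shift or a turn outside -1 to 1 is refused whole. A call with a gripper value outside its range is refused whole. "hand" is the opening, from 0 (shut) to 1 (fully open), set as the call begins (left out, the last holds). The fingers move at their own pace and stop on an object; the grip force is fixed at half the most. Time passes only in rows, so rows that repeat a pose let the fingers close. It gives the time, the measured TCP pose, the force, the opening and the grip force at its end, in the units of the state.
- ctrl.state(): the state, without advancing time (a new reading comes with each control period).
- viewer.camera(name): name is "side" or "top" or "wrist"; returns a dict with "color" (400x640x3 uint8, blue, green, red), "fx", "fy", "cx", "cy" (pixels), "k1" (the pictures are not rectified: a ray, as slopes to the right and down, at radius r is drawn at 1 + k1 r^2 times it, then the intrinsics apply), "R" (3x3) and "t" (3): a world point X has camera coordinates R X + t; the wrist camera has in their place "T_tool_cam" (4x4, takes a point from camera to tool coordinates, whose origin is the TCP and whose axes are the flange's). Camera axes: x right, y down, z forward; pixel columns grow to the right and rows downward; lengths in m; the calibration is good to about 2 mm. A picture is of the moment at which its call begins: read the wrist's pose just before it. There is no depth.
- ctrl.close_job(): hands the job in; it is judged then, once.
Trained networks look in a picture, given as the dict that the camera call returned (one of the last four; its "shot" number tells which), for a name from the list of things; names that differ only in an ending like _2 or _b are one class to them, and where a whole thing is asked for, a point or a joint stands for the part that bears it (a point fixed in the world has none). Each returns a list of dicts, best first, with "conf" (0 to 1); they miss things now and then, are a little off and sometimes report something else, mostly with a low value. They report only what shows in the picture. A call takes as long as a camera call. They do not tell look-alikes from the thing itself.
- spotter.masks_of(picture, target): "mask" (400x640 bool, what is visible of it) and "extent" ([centre column, centre row, width, height] in pixels, round what is visible of it).
- spotter.place_of(picture, target): "position" ([column, row] in pixels: a listed point, or the origin of a listed thing).
The state is a dict: "clock": time; "joint_pos": joint angles; "joint_velocities": joint speeds; "tau": joint torques, N m; "position": TCP position; "ee_rot": TCP orientation; "force": force on the tool from outside, world axes, zero at the start; "ft_torque": the same for the moment, N m; "opening": finger opening in m; "grasp_force": force on a finger pad.
Only numpy, scipy, OpenCV 4.12 (cv2) and the standard library are available. Lean on these libraries where they do the work, as an engineer would, in place of code of your own. Each camera call takes 0.05 s, during which the arm holds its last target. There are 200 camera calls.

## Working session

There is one attempt and no reset: what is moved stays moved. The work goes in short steps, Python scripts to look and compute and a tool call to move; the robot and the scene stay as the last step left them, time stands still between calls to the robot, and variables do not carry over. Pictures are saved under pics/ and viewed, at most 14 in all, crops included, and the job is handed in when it is done.

Besides the shell and the picture viewer there is one more tool, called after "Call:" as name([rows], argument=value, ...), one row to a line, values as JSON. arm_command: Moves the arm, as the interface text tells. Scaled input: -1 to 1 covers 500 mm each way for a shift and pi rad each way for a turn. Its arguments: {"type":"object","properties":{"increments":{"type":"array","items":{"type":"array","items":{"type":"number","minimum":-1,"maximum":1}}},"hand":{"type":"number"}},"required":["increments"]}

```bash
ls; mkdir -p pics; python3 - <<'E'
from cell import ctrl,viewer,spotter
import cv2,numpy as np,pickle
s=ctrl.state();print(s)
for n in("top","side"):
    p=viewer.camera(n);cv2.imwrite(f"pics/{n}0.png",p["color"])
    pickle.dump(p,open(f"{n}0.pkl","wb"))
    print(n,{k:v for k,v in p.items() if k!="color"})
    for t in("die_square","die_round","die_blade","die_fork","pocket1","cassette","post"):
        print(t,[(np.round(d["position"]),round(d["conf"],2)) for d in spotter.place_of(p,t)])
E
```

```text
pics
{'clock': 0.0, 'joint_pos': array([ 1.17479657e+00,  2.17725863e-01,  1.61490971e+00,  2.09576240e-05,
        1.31128221e+00, -1.12214242e-01]), 'joint_velocities': array([ 0.00165598, -0.00192611, -0.00277329,  0.00021407,  0.00050117,
       -0.00064787]), 'tau': array([-6.05838723e-04, -3.96851027e+01, -3.03849864e+01, -2.02061492e-04,
        9.77209071e-03, -3.70662860e-06]), 'position': array([0.17466706, 0.59926769, 0.22999856]), 'ee_rot': array([ 1.41419679e-01,  9.89949051e-01, -1.12268705e-03, -3.02046457e-04]), 'force': array([ 0.10218217, -0.3569114 , -0.3200431 ]), 'ft_torque': array([-0.03630178,  0.01765823,  0.00948409]), 'grasp_force': 0.0, 'opening': 0.08525844519070577}
top {'fx': 378.35065228629173, 'fy': 378.35065228629173, 'cx': 321.1423955034165, 'cy': 198.75846735468923, 'k1': -0.023489399970829668, 'R': array([[-0.00376998, -0.99988869,  0.01443579],
       [-0.98435407,  0.00116757, -0.1761979 ],
       [ 0.17616143, -0.01487419, -0.98424891]]), 't': array([-0.00697778,  0.56277589,  0.70338219]), 'shot': 1}
die_square [(array([182., 246.]), 0.67), (ar
[... 497 characters left out ...]
697056452753, 'cy': 203.17994233944543, 'k1': -0.09820653720165222, 'R': array([[ 0.81675017, -0.57681993,  0.01406851],
       [-0.35977443, -0.52818314, -0.76914558],
       [ 0.45108925,  0.6231383 , -0.63891873]]), 't': array([-0.46625517,  0.22781891,  0.80832521]), 'shot': 2}
die_square [(array([293., 180.]), 0.98), (array([262., 198.]), 0.75), (array([210., 159.]), 0.66)]
die_round [(array([206., 159.]), 0.7), (array([222., 172.]), 0.26)]
die_blade [(array([240., 181.]), 0.74), (array([239., 185.]), 0.34)]
die_fork [(array([222., 172.]), 0.81)]
pocket1 [(array([206., 163.]), 0.73), (array([239., 188.]), 0.69), (array([260., 197.]), 0.62)]
cassette []
post [(array([413., 342.]), 0.65)]
```

View pics/top0.png

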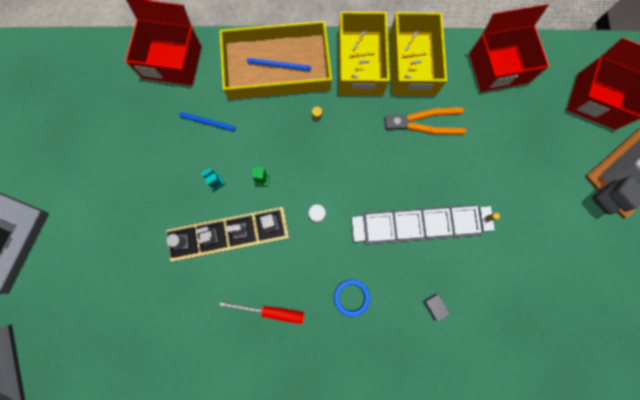

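View pics/side0.png

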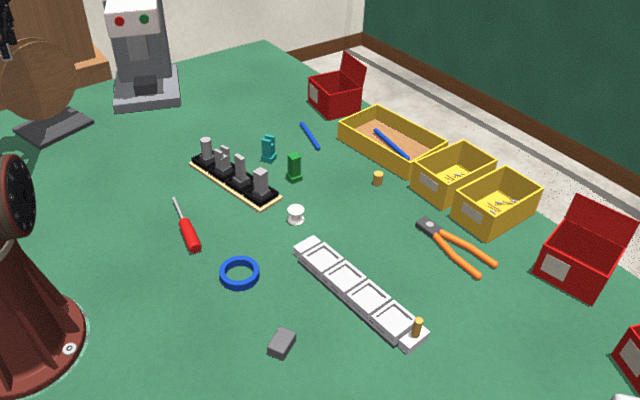

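The top view shows the rack at (228,235), with the dies from robot-left as round (174,241), fork (205,236), blade (235,230) and square (267,223). The cassette is at (425,225), with the brass post at its right end (495,216). The look-alikes are turquoise (212,180) and green (260,177); the white spool at (317,213) isn't part of the job. So the order from the post is round→right-hand pocket, then fork, blade and square.

```bash
cat > h.py <<'E'
import numpy as np,cv2,pickle
from scipy.spatial.transform import Rotation as Ro
from scipy.optimize import least_squares
def cam(p,s=None):
    "R,t world->cam"
    if "R" in p: return np.array(p["R"]),np.array(p["t"])
    T=np.eye(4);T[:3,:3]=Ro.from_quat(s["ee_rot"]).as_matrix();T[:3,3]=s["position"]
    M=np.linalg.inv(T@np.array(p["T_tool_cam"]));return M[:3,:3],M[:3,3]
def proj(p,X,s=None):
    R,t=cam(p,s);c=np.atleast_2d(X)@R.T+t;u=c[:,:2]/c[:,2:];r2=(u**2).sum(1,keepdims=True)
    u=u*(1+p["k1"]*r2);return u*[p["fx"],p["fy"]]+[p["cx"],p["cy"]]
def onz(p,uv,z,s=None):
    "pixel -> world xy at height z"
    R,t=cam(p,s);out=[]
    for q in np.atleast_2d(uv):
        d=(q-[p["cx"],p["cy"]])/[p["fx"],p["fy"]];u=d.copy()
        for _ in range(10):u=d/(1+p["k1"]*(u@u))
        C=-R.T@t;r=R.T@np.r_[u,1];out.append((C+r*(z-C[2])/r[2])[:2])
    return np.array(out)
def tri(views):
    "views: (p,uv,s)"
    f=lambda X:np.concatenate([proj(p,X,s)[0]-uv for p,uv,s in views])
    r=least_squares(f,[.5,0,.03]);return r.x,np.abs(r.fun).max()
E
python3 - <<'E'
from h import *
T=pickle.load(open("top0.pkl","rb"));S=pickle.load(open("side0.pkl","rb"))
print("cams",*[-p["R"].T@p["t"] for p in(T,S)])
for n,a,b in[("pk_L",(179,244),(206,163)),("pk2",(211,235),(222,172)),("pk3",(243,231),(239,188)),("pk4",(269,224),(260,197)),("post",(479,218),(413,342)),("postTop",(496,216),(418,320))]:
    print(n,*[np.round(q,4) for q in tri([(T,a,None),(S,b,None)])])
print(onz(T,[(353,230),(493,218),(379,226),(408,223),(437,221),(465,219)],.017).round(3))
E
```

```text
cams [0.43003562 0.00282816 0.79156381] [ 0.0981506  -0.65231357  0.69823954]
pk_L [ 0.4785  0.2866 -0.0022] 1.0781
pk2 [0.4925 0.2202 0.0063] 1.2948
pk3 [ 0.5007  0.1562 -0.0016] 1.6644
pk4 [0.5173 0.1004 0.0025] 0.2606
post [ 0.5328 -0.3499 -0.0083] 0.9295
postTop [ 0.5268 -0.3538  0.059 ] 0.3206
[[ 0.503 -0.074]
 [ 0.527 -0.367]
 [ 0.512 -0.128]
 [ 0.518 -0.188]
 [ 0.522 -0.249]
 [ 0.526 -0.308]]
```

```bash
python3 - <<'E'
import cv2
a=cv2.imread("pics/top0.png")[150:270,150:310];cv2.imwrite("pics/crop0.png",cv2.resize(a,None,fx=5,fy=5,interpolation=2))
E
```

```text
(no output)
```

View pics/crop0.png

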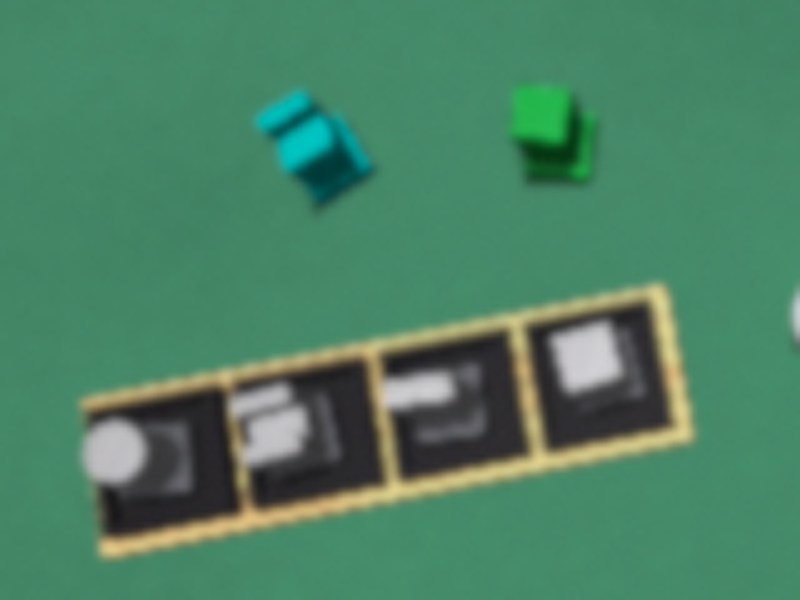

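```bash
cat > plan.py <<'E'
"python3 plan.py x y z yaw(of tool y) -> row"
import sys
from h import *
from cell import ctrl
s=ctrl.state();x,y,z,w=map(float,sys.argv[1:5])
R=Ro.from_quat(s["ee_rot"]).as_matrix()
d=R.T@(np.array([x,y,z])-s["position"])/.5
yc=np.arctan2(R[1,1],R[0,1]);dw=(w-yc+np.pi/2)%np.pi-np.pi/2
print("row",d.round(4),round(-dw/np.pi,4),"dist",round(.5*np.linalg.norm(d),4),"yaw",round(yc,4),"tilt",R[:,2].round(4),"clk",s["clock"],"j6",s["joint_pos"][5].round(2))
E
python3 -c "
from cell import viewer
p=viewer.camera('wrist');print({k:v for k,v in p.items() if k!='color'})"
python3 plan.py .498 .19 .25 .207
```

```text
{'fx': 277.1136865740729, 'fy': 277.1136865740729, 'cx': 315.31165668286116, 'cy': 196.8164543144678, 'k1': -0.00449938702250858, 'T_tool_cam': array([[-4.62456609e-04, -9.59492331e-01, -2.81734366e-01,
         7.19896406e-02],
       [ 9.99999805e-01, -5.61642327e-04,  2.71301607e-04,
         8.82845531e-04],
       [-4.18545756e-04, -2.81734186e-01,  9.59492404e-01,
        -1.42872260e-01],
       [ 0.00000000e+00,  0.00000000e+00,  0.00000000e+00,
         1.00000000e+00]]), 'shot': 3}
row [-0.8498 -0.6063 -0.0374] 0.3438 dist 0.5223 yaw 1.287 tilt [-0.  0. -1.] clk 0.85 j6 -0.11
```

Call:
arm_command([
  [-0.85,-0.606,-0.04,0.344],
  [-0.85,-0.606,-0.04,0.344],
  [-0.85,-0.606,-0.04,0.344],
  [-0.85,-0.606,-0.04,0.344],
  [-0.85,-0.606,-0.04,0.344],
  [-0.85,-0.606,-0.04,0.344],
  [-0.85,-0.606,-0.04,0.344],
  [-0.85,-0.606,-0.04,0.344],
], hand=1)

```text
clock: 1.52
position: [0.3821, 0.3368, 0.2445]
ee_rot: [0.601, 0.799, 0.0, 0.0]
force: [0.8, 0.1, -0.6]
opening: 0.0851
grasp_force: 0.0
```

```bash
python3 plan.py .498 .19 .25 .207
```

```text
row [-0.3464  0.1412 -0.011 ] 0.0236 dist 0.1871 yaw 0.2812 tilt [ 8.e-04  6.e-04 -1.e+00] clk 1.5167 j6 0.3
```

Call:
arm_command([
  [-0.346,0.141,-0.011,0.024],
  [-0.346,0.141,-0.011,0.024],
  [-0.346,0.141,-0.011,0.024],
  [-0.346,0.141,-0.011,0.024],
  [-0.346,0.141,-0.011,0.024],
  [-0.346,0.141,-0.011,0.024],
  [-0.346,0.141,-0.011,0.024],
])

```text
clock: 2.1
position: [0.4983, 0.1916, 0.2496]
ee_rot: [0.63, 0.777, 0.0, -0.0]
force: [-0.6, 0.1, -0.1]
opening: 0.0855
grasp_force: 0.0
```

```bash
cat > look.py <<'E'
import sys
from h import *
from cell import ctrl,viewer,spotter
n=sys.argv[1]
s=ctrl.state();p=viewer.camera("wrist");pickle.dump((p,s),open(n+".pkl","wb"));cv2.imwrite(f"pics/{n}.png",p["color"])
print(s["position"].round(4),s["clock"],s["joint_velocities"].round(3))
for t in sys.argv[2:]:
    for d in spotter.place_of(p,t):print(t,np.round(d["position"],1),round(d["conf"],2),onz(p,d["position"],.013 if t!="cassette" else 0,s).round(4))
E
python3 look.py w1 die_square die_round die_blade die_fork pocket1
```

```text
[0.4983 0.1916 0.2496] 2.1 [ 0.044 -0.011  0.016  0.009  0.006  0.003]
die_square [377.9 228.3] 0.98 [[0.6067 0.1255]]
die_square [315.6 236.8] 0.96 [[0.5195 0.0931]]
die_square [315.7 228.9] 0.48 [[0.5171 0.1056]]
die_round [317.9 106.6] 0.64 [[0.4842 0.2744]]
die_blade [315.2 195.9] 0.67 [[0.5058 0.1551]]
die_fork [397.7 166.5] 0.84 [[0.6087 0.2201]]
die_fork [313.4 152.9] 0.63 [[0.4908 0.2143]]
pocket1 [315.5 104.3] 0.96 [[0.4806 0.2765]]
pocket1 [317.2 148. ] 0.87 [[0.4945 0.2219]]
pocket1 [315.6 228.6] 0.81 [[0.5168 0.106 ]]
pocket1 [312.9 191.4] 0.59 [[0.5013 0.1609]]
```

View pics/w1.png

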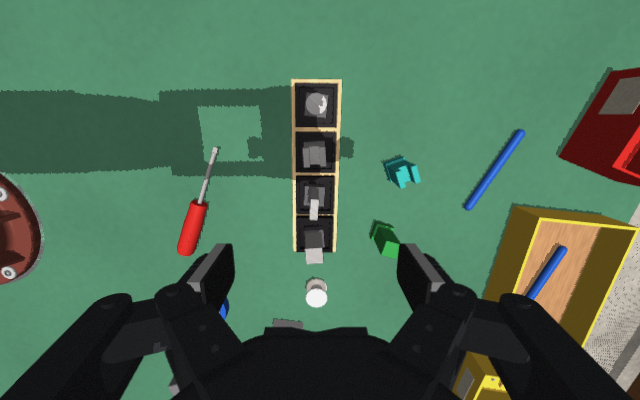

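```bash
python3 - <<'E'
from h import *
p,s=pickle.load(open("w1.pkl","rb"))
a=p["color"][70:270,270:360];b=cv2.resize(a,None,fx=6,fy=6,interpolation=cv2.INTER_CUBIC)
cv2.imwrite("pics/w1c.png",np.hstack([b[:600],b[600:]])[:, :])
hsv=cv2.cvtColor(p["color"],cv2.COLOR_BGR2HSV)
m=cv2.inRange(hsv,(12,60,90),(32,200,255));m[:, :280]=0;m[:,350:]=0;m[:70]=0;m[260:]=0
k=np.argwhere(m)[:,::-1].astype(np.float32);h=cv2.convexHull(k)
q=cv2.approxPolyDP(h,6,True)[:,0];print(q)
W=onz(p,q,.008,s);print(W.round(4),[np.linalg.norm(W[i]-W[i-1]).round(4) for i in range(len(W))],W.mean(0))
r=cv2.minAreaRect((onz(p,h[:,0],.008,s)*1000).astype(np.float32));print(r)
E
```

```text
[[340.  79.]
 [335. 250.]
 [293. 250.]
 [291.  79.]]
[[0.505  0.3135]
 [0.5537 0.0755]
 [0.4907 0.0622]
 [0.4433 0.3004]] [np.float64(0.063), np.float64(0.2429), np.float64(0.0644), np.float64(0.243)] [0.49814983 0.18790078]
((498.7521057128906, 187.5174560546875), (65.89886474609375, 244.64784240722656), 11.263619422912598)
```

View pics/w1c.png

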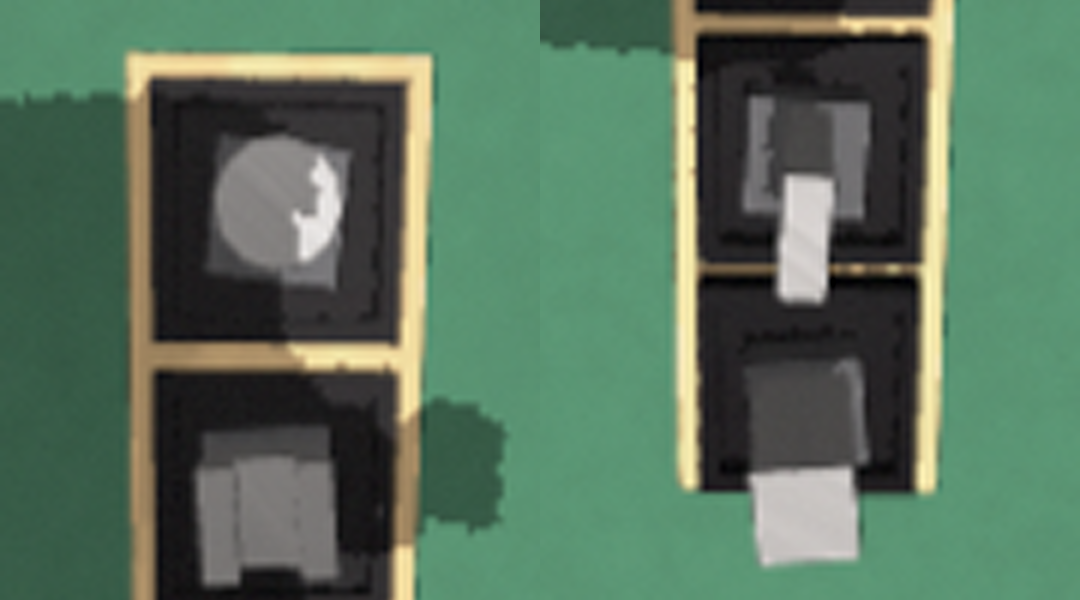

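```bash
python3 - <<'E'
from h import *
p,s=pickle.load(open("w1.pkl","rb"));T=pickle.load(open("top0.pkl","rb"))
c=np.array([.4985,.1877]);w=.197;ax=np.array([np.cos(w),np.sin(w)]);ay=np.array([-ax[1],ax[0]])
for n,a,b,z in[("round",(316.7,103.8),(172.6,240.4),.071),("fork",(314.5,157.2),(203.6,234.6),.073),("blade",(314.3,209.7),(233.6,227.8),.083),("square",(314.6,255.9),(267.4,221.4),.077)]:
    P=onz(p,a,z,s)[0];Q=onz(T,b,z)[0];X,e=tri([(p,np.array(a),s),(T,np.array(b),None)])
    print(n,"wrist",P.round(4),"top",Q.round(4),"tri",X.round(4),e.round(2),"rack xy",((P-c)@ax).round(4),((P-c)@ay).round(4))
def yaw(a,b,z):
    P=onz(p,np.array([a,b]),z,s);d=P[1]-P[0];return np.arctan2(d[1],d[0])
g=lambda x,y:(x/6+270,y/6+70)
print("fork yaw",yaw(g(205,585),g(338,577),.073),"square",yaw(g(212,1073),g(315,1065),.077),yaw(g(223,1166),g(320,1158),.077),"blade long",yaw(g(241,900),g(241+3,775),.083)-np.pi/2)
E
```

```text
round wrist [0.4822 0.2752] top [0.4792 0.2736] tri [0.4815 0.2756 0.065 ] 1.01 rack xy 0.0012 0.089
fork wrist [0.4919 0.2174] top [0.49   0.2148] tri [0.4917 0.2166 0.0667] 0.61 rack xy -0.0006 0.0304
blade wrist [0.5042 0.1581] top [0.5018 0.1563] tri [0.5038 0.157  0.0795] 0.87 rack xy -0.0002 -0.0301
square wrist [0.5177 0.0957] top [0.5144 0.0941] tri [0.517  0.0944 0.0744] 1.16 rack xy 0.0008 -0.094
fork yaw 0.2692229615109625 square 0.29429980635817077 0.30124332911947066 blade long 0.18065053081284366
```

```bash
python3 plan.py .482 .275 .11 .05;python3 plan.py .482 .275 .032 .05
```

```text
row [0.1655 0.0052 0.279 ] 0.0521 dist 0.1622 yaw 0.2136 tilt [-2.e-04  1.e-04 -1.e+00] clk 2.4 j6 0.03
row [0.1654 0.0053 0.435 ] 0.0521 dist 0.2327 yaw 0.2136 tilt [-2.e-04  1.e-04 -1.e+00] clk 2.4 j6 0.03
```

Candidates: round (316,104), fork (314,157), blade (314,210) and square (315,256) in the rack. The turquoise (402,172) and green (383,240) ones outside it are look-alikes to leave alone. The close crop confirms four grey dies, and their heights match the text. I'll start with the round one.

Call:
arm_command([
  [0.165,0.005,0.279,0.052],
  [0.165,0.005,0.279,0.052],
  [0.165,0.005,0.279,0.052],
  [0.165,0.005,0.279,0.052],
  [0.165,0.005,0.279,0.052],
  [0.165,0.005,0.35,0.052],
  [0.165,0.005,0.4,0.052],
  [0.165,0.005,0.435,0.052],
])

```text
clock: 3.07
position: [0.482, 0.2738, 0.031]
ee_rot: [0.689, 0.725, -0.001, -0.0]
force: [-0.5, -0.1, -0.3]
opening: 0.0853
grasp_force: 0.0
```

Call:
arm_command([
  [0,0,0,0],
  [0,0,0,0],
  [0,0,0,0],
  [0,0,0,0],
  [0,0,0,0],
  [0,0,0,0],
  [0,0,0,0],
  [0,0,0,0],
], hand=0)

```text
clock: 3.73
position: [0.4842, 0.2743, 0.0344]
ee_rot: [0.69, 0.724, 0.001, 0.0]
force: [-2.1, -1.1, 6.0]
opening: 0.0227
grasp_force: 58.7
```

```bash
python3 look.py g1; python3 plan.py .515 -.1 .16 .08
```

```text
[0.4842 0.2743 0.0344] 3.7333 [ 0.001  0.001  0.    -0.001 -0.002  0.001]
row [-0.7504  0.0261 -0.2521] -0.0101 dist 0.396 yaw 0.0482 tilt [ 0.0024  0.0012 -1.    ] clk 3.7833 j6 0.34
```

View pics/g1.png

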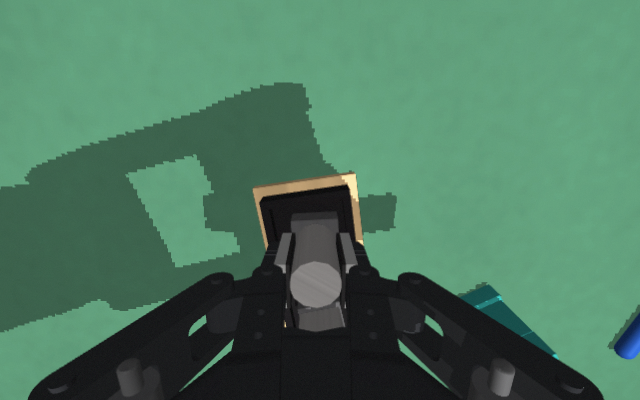

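The round die sits squarely between the pads at (316,285), grip 59 N. Now lift it and carry it towards the cassette.

Call:
arm_command([
  [0,0,-0.07,0],
  [0,0,-0.15,0],
  [0,0,-0.23,0],
  [-0.75,0.026,-0.25,-0.01],
  [-0.75,0.026,-0.25,-0.01],
  [-0.75,0.026,-0.25,-0.01],
  [-0.75,0.026,-0.25,-0.01],
  [-0.75,0.026,-0.25,-0.01],
])

```text
clock: 4.45
position: [0.4998, 0.0644, 0.1531]
ee_rot: [0.678, 0.735, 0.0, 0.0]
force: [1.7, 0.1, -2.6]
opening: 0.023
grasp_force: 59.3
```

Call:
arm_command([
  [-0.4,0,0,0],
  [-0.4,0,0,0],
  [-0.4,0,0,0],
  [-0.4,0,0,0],
  [-0.4,0,0,0],
  [-0.4,0,0,0],
  [-0.4,0,0,0],
])

```text
clock: 5.03
position: [0.5159, -0.1351, 0.1529]
ee_rot: [0.68, 0.733, 0.0, 0.0]
force: [-0.3, 0.6, -2.9]
opening: 0.0228
grasp_force: 59.2
```

```bash
python3 look.py w2 cassette post
```

```text
[ 0.5159 -0.1351  0.1529] 5.0333 [ 0.049 -0.009  0.027  0.017  0.012  0.008]
```

View pics/w2.png

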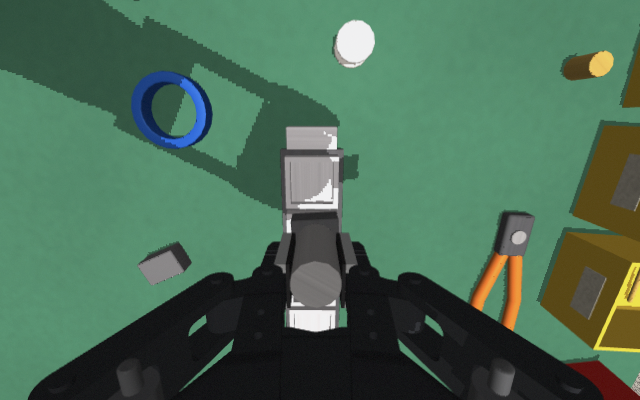

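The view shows the cassette's bare end block at (312,138) and two pockets at (312,180) and further down. The held die hides the rest, so I'll move on and up for a full view.

```bash
python3 plan.py .526 -.30 .25 .078
```

```text
row [-0.3362 -0.0063 -0.1957] 0.0008 dist 0.1945 yaw 0.0804 tilt [-8.e-04  8.e-04 -1.e+00] clk 5.1833 j6 -0.46
```

Call:
arm_command([
  [-0.336,-0.006,-0.196,0],
  [-0.336,-0.006,-0.196,0],
  [-0.336,-0.006,-0.196,0],
  [-0.336,-0.006,-0.196,0],
  [-0.336,-0.006,-0.196,0],
  [-0.336,-0.006,-0.196,0],
  [-0.336,-0.006,-0.196,0],
])

```text
clock: 5.77
position: [0.5273, -0.3009, 0.2518]
ee_rot: [0.678, 0.735, 0.0, 0.001]
force: [-0.4, 0.8, -2.7]
opening: 0.0222
grasp_force: 59.3
```

```bash
python3 look.py w3 cassette post; python3 - <<'E'
import cv2
a=cv2.imread("pics/w3.png")[0:270,230:410];cv2.imwrite("pics/w3c.png",cv2.resize(a,None,fx=4.4,fy=4.4,interpolation=2)[:600*2].copy() if 0 else __import__("numpy").hstack([cv2.resize(x,None,fx=4.4,fy=4.4,interpolation=2) for x in(a[:135,:90+0+90][:, :90],a[:135,90:],)]) if 0 else cv2.resize(a[:,40:140],None,fx=4.4,fy=4.4,interpolation=2).transpose(1,0,2)[:, :600*2])
E
python3 -c "
import cv2
a=cv2.imread('pics/w3.png')[0:200,270:370];cv2.imwrite('pics/w3d.png',cv2.rotate(cv2.resize(a,None,fx=4,fy=4,interpolation=2),cv2.ROTATE_90_COUNTERCLOCKWISE))"
```

```text
[ 0.5273 -0.3009  0.2518] 5.7667 [0.029 0.004 0.069 0.012 0.01  0.002]
cassette [312.5 105.5] 0.9 [[ 0.5171 -0.2161]]
post [313.7 198.4] 0.93 [[ 0.5287 -0.343 ]]
```

View pics/w3.png

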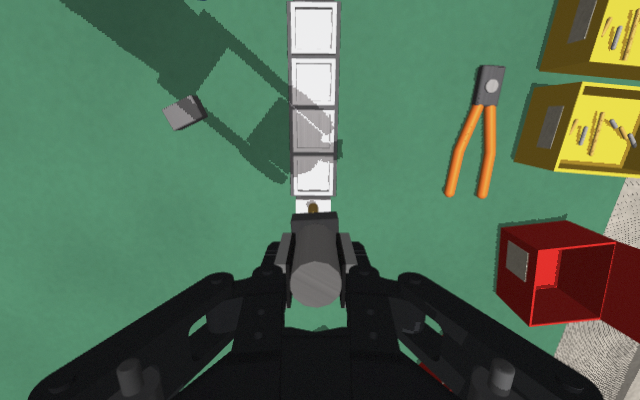

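The full cassette is in view: pockets at about (314,27), (314,80), (314,130) and (313,175), with the brass post at (313,208) at the lower (right-hand) end. I'll fit its outline next.

```bash
python3 - <<'E'
from h import *
p,s=pickle.load(open("w3.pkl","rb"));T=pickle.load(open("top0.pkl","rb"))
hsv=cv2.cvtColor(p["color"],cv2.COLOR_BGR2HSV)
ng=(hsv[...,1]<75)
def run(v,y):
    r=[]
    c=313;a=c
    while v[y,a-1]:a-=1
    b=c
    while v[y,b+1]:b+=1
    return a,b+1
L=[];Rr=[]
for y in range(8,192,4):
    # mask ignoring interior noise
    xs=np.where(ng[y,280:350])[0]+280
    L.append((xs.min(),y));Rr.append((xs.max()+1,y))
print(L[::6],Rr[::6])
Lw,Rw=[onz(p,np.array(q,float),.008,s) for q in(L,Rr)]
fit=lambda W:np.polyfit(W[:,1],W[:,0],1)
fl,fr=fit(Lw),fit(Rw);print("yaw",-np.arctan(fl[0]),-np.arctan(fr[0]),"width",np.polyval(fr,-.2)-np.polyval(fl,-.2),"mid x at y=-.218",(np.polyval(fr,-.218)+np.polyval(fl,-.218))/2)
g=cv2.cvtColor(p["color"],cv2.COLOR_BGR2GRAY)[:, 300:328].mean(1);print([(y,int(g[y])) for y in range(0,206)  if g[y]<g[max(y-2,0)]-15 or g[y]<g[min(y+2,205)]-15])
# top camera, bias corrected
print(onz(T,[(379,226),(408,223),(437,221),(465,219)],.017)+[.0028,.0018])
# predicted outline check
for y0 in(-.218,):
  w=.08;c=np.array([np.polyval((fl+fr)/2,y0),y0]);R2=np.array([[np.cos(w),-np.sin(w)],[np.sin(w),np.cos(w)]])
  for yy in(90,30,-30,-90):
    for e in(27,22,-22,-27):
      X=np.r_[c+R2@[0,(yy+e)/1000],.021];print(yy,e,proj(p,X,s)[0].round(1),end=" ")
    print()
E
```

```text
[(np.int64(287), 8), (np.int64(287), 32), (np.int64(288), 56), (np.int64(288), 80), (np.int64(289), 104), (np.int64(289), 128), (np.int64(290), 152), (np.int64(290), 176)] [(np.int64(341), 8), (np.int64(340), 32), (np.int64(340), 56), (np.int64(339), 80), (np.int64(339), 104), (np.int64(338), 128), (np.int64(337), 152), (np.int64(337), 176)]
yaw 0.0741199907111182 0.07509087164309577 width 0.06635011012152064 mid x at y=-.218 0.5187432559256209
[(0, 87), (1, 132), (2, 209), (7, 123), (8, 85), (9, 163), (53, 161), (54, 80), (55, 98), (56, 113), (57, 113), (58, 177), (63, 164), (64, 203), (104, 181), (105, 125), (106, 83), (107, 83), (108, 78), (109, 99), (143, 161), (147, 138), (152, 100), (153, 66), (154, 66), (155, 86), (156, 128), (160, 164), (161, 172), (171, 214), (172, 220), (189, 213), (190, 139), (191, 154), (195, 166), (196, 91), (197, 90), (198, 97), (199, 144), (203, 199), (204, 185), (205, 181)]
[[ 0.51433262 -0.12602883]
 [ 0.52037587 -0.18635211]
 [ 0.52436082 -0.24700961]
 [ 0.52836382 -0.30601447]]
90 27 [313.3   1.3] 90 22 [313.3   6.2] 90 -22 [313.4  47.9] 90 -27 [313.4  52.4] 
30 27 [313.4  57.8] 30 22 [313.4  62.3] 30 -22 [313.5 100.1] 30 -27 [313.5 104.2] 
-30 27 [313.5 109.1] -30 22 [313.5 113.2] -30 -22 [313.6 147.5] -30 -27 [313.6 151.3] 
-90 27 [313.6 155.8] -90 22 [313.7 159.5] -90 -22 [313.7 190.9] -90 -27 [313.7 194.3]
```

```bash
python3 plan.py .5255 -.3085 .045 .078
```

```text
row [-0.0213 -0.0015  0.4077] 0.0013 dist 0.2041 yaw 0.0819 tilt [-0.0026  0.0026 -1.    ] clk 5.9167 j6 -0.71
```

Call:
arm_command([
  [-0.021,-0.002,0.08,0.001],
  [-0.021,-0.002,0.16,0.001],
  [-0.021,-0.002,0.24,0.001],
  [-0.021,-0.002,0.3,0.001],
  [-0.021,-0.002,0.35,0.001],
  [-0.021,-0.002,0.39,0.001],
  [-0.021,-0.002,0.408,0.001],
  [-0.021,-0.002,0.408,0.001],
])

```text
clock: 6.58
position: [0.5237, -0.3079, 0.0426]
ee_rot: [0.679, 0.734, -0.0, -0.004]
force: [-0.8, 0.8, -2.8]
opening: 0.0224
grasp_force: 59.3
```

```bash
python3 plan.py .5255 -.3085 .034 .078
```

```text
row [-0.0015  0.0037  0.0172] 0.0001 dist 0.0088 yaw 0.0783 tilt [-0.0066  0.0052 -1.    ] clk 6.5833 j6 -0.73
```

Call:
arm_command([
  [-0.001,0.003,0.006,0],
  [-0.001,0.003,0.012,0],
  [-0.001,0.003,0.016,0],
  [-0.001,0.003,0.018,0],
  [-0.001,0.003,0.019,0],
  [-0.001,0.003,0.019,0],
])

```text
clock: 7.08
position: [0.5281, -0.3122, 0.0377]
ee_rot: [0.68, 0.734, 0.0, 0.0]
force: [0.4, -0.2, -2.9]
opening: 0.0227
grasp_force: 59.3
```

```bash
python3 - <<'E'
from cell import ctrl
s=ctrl.state();print(s["position"].round(4),s["force"].round(2),s["ee_rot"].round(4),s["joint_velocities"].round(3))
E
```

```text
[ 0.5281 -0.3122  0.0377] [ 0.36 -0.25 -2.91] [6.796e-01 7.336e-01 0.000e+00 5.000e-04] [-0.     0.003  0.002  0.001  0.001  0.001]
```

```bash
python3 plan.py .5257 -.3085 .034 .078
```

```text
row [ 0.0077 -0.0042  0.0075] -0.0005 dist 0.0058 yaw 0.0764 tilt [ 8.e-04 -6.e-04 -1.e+00] clk 7.0833 j6 -0.72
```

Call:
arm_command([
  [0.008,-0.004,0,0],
  [0.008,-0.004,0.004,0],
  [0.008,-0.004,0.007,0],
  [0.008,-0.004,0.008,0],
  [0.008,-0.004,0.008,0],
  [0.008,-0.004,0.008,0],
])

```text
clock: 7.58
position: [0.5254, -0.3078, 0.0344]
ee_rot: [0.68, 0.734, -0.0, -0.001]
force: [-2.8, 2.3, 5.7]
opening: 0.0225
grasp_force: 60.2
```

Call:
arm_command([
  [0,0,0,0],
  [0,0,0,0],
  [0,0,0,0],
  [0,0,0,0],
  [0,0,0,0],
  [0,0,-0.05,0],
  [0,0,-0.12,0],
  [0,0,-0.2,0],
], hand=1)

```text
clock: 8.25
position: [0.5235, -0.3066, 0.1312]
ee_rot: [0.68, 0.734, -0.0, -0.003]
force: [1.7, 0.6, 0.9]
opening: 0.0853
grasp_force: 0.0
```

```bash
python3 plan.py .492 .2172 .15 .269
```

```text
row [ 1.0496  0.0169 -0.0333] -0.0613 dist 0.5251 yaw 0.0764 tilt [-0.0051  0.0038 -1.    ] clk 8.25 j6 -0.72
```

Call:
arm_command([
  [0.1,0,-0.06,0],
  [1,0.017,-0.06,-0.061],
  [1,0.017,-0.06,-0.061],
  [1,0.017,-0.06,-0.061],
  [1,0.017,-0.06,-0.061],
  [1,0.017,-0.06,-0.061],
  [1,0.017,-0.06,-0.061],
  [1,0.017,-0.06,-0.061],
])

```text
clock: 8.92
position: [0.5054, 0.0205, 0.1602]
ee_rot: [0.606, 0.795, 0.0, 0.0]
force: [0.6, 0.0, 0.6]
opening: 0.0854
grasp_force: 0.0
```

```bash
python3 plan.py .492 .2172 .12 .269
```

```text
row [0.3865 0.0782 0.0803] -0.0004 dist 0.2012 yaw 0.2677 tilt [ 8.e-04 -1.e-04 -1.e+00] clk 8.9167 j6 -0.37
```

Call:
arm_command([
  [0.386,0.078,0.04,0],
  [0.386,0.078,0.08,0],
  [0.386,0.078,0.08,0],
  [0.386,0.078,0.08,0],
  [0.386,0.078,0.08,0],
  [0.386,0.078,0.08,0],
  [0.386,0.078,0.08,0],
  [0.386,0.078,0.08,0],
])

```text
clock: 9.58
position: [0.4923, 0.2149, 0.1199]
ee_rot: [0.606, 0.796, -0.0, 0.0]
force: [0.4, 0.1, -0.3]
opening: 0.0852
grasp_force: 0.0
```

```bash
python3 look.py w4 pocket1 die_fork die_blade; python3 plan.py .492 .2172 .033 .269
```

```text
[0.4923 0.2149 0.1199] 9.5833 [-0.029 -0.014  0.003  0.002  0.     0.003]
pocket1 [319.9 127.6] 0.62 [[0.4798 0.2761]]
pocket1 [312.  246.4] 0.62 [[0.5031 0.1639]]
die_fork [312.5 191.6] 0.69 [[0.4888 0.2184]]
die_fork [426.9 218.5] 0.61 [[0.6019 0.2217]]
die_blade [312.4 256.9] 0.86 [[0.5065 0.1528]]
die_blade [323.8 127.7] 0.43 [[0.4831 0.277 ]]
row [ 0.007  -0.0002  0.1748] -0.001 dist 0.0875 yaw 0.2659 tilt [ 9.e-04  0.e+00 -1.e+00] clk 9.7833 j6 0.01
```

View pics/w4.png

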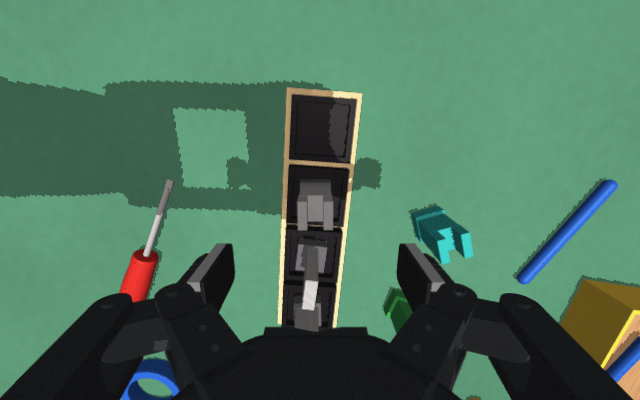

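The round pocket (322,128) is empty, the fork at (315,200) is centred between the fingers, and the turquoise one (440,235) is well clear. Descend.

Call:
arm_command([
  [0.007,0,0.06,0],
  [0.007,0,0.12,0],
  [0.007,0,0.16,0],
  [0.007,0,0.175,0],
  [0.007,0,0.175,0],
])

```text
clock: 10.2
position: [0.4896, 0.217, 0.0303]
ee_rot: [0.607, 0.795, -0.002, -0.001]
force: [0.3, -0.2, 0.0]
opening: 0.0854
grasp_force: 0.0
```

Call:
arm_command([
  [0,0,0,0],
  [0,0,0,0],
  [0,0,0,0],
  [0,0,0,0],
  [0,0,0,0],
  [0,0,0,0],
  [0,0,0,0],
  [0,0,0,0],
], hand=0)

```text
clock: 10.87
position: [0.4924, 0.2189, 0.0338]
ee_rot: [0.606, 0.795, 0.001, 0.001]
force: [-1.8, -0.8, 6.4]
opening: 0.025
grasp_force: 59.9
```

```bash
python3 plan.py .521 -.2484 .16 .08
```

```text
row [-0.9163 -0.1921 -0.2528] 0.0599 dist 0.4849 yaw 0.2683 tilt [ 1.9e-03  5.0e-04 -1.0e+00] clk 10.8667 j6 0.02
```

Call:
arm_command([
  [0,0,-0.07,0],
  [0,0,-0.15,0],
  [0,0,-0.23,0],
  [-0.916,-0.192,-0.253,0.06],
  [-0.916,-0.192,-0.253,0.06],
  [-0.916,-0.192,-0.253,0.06],
  [-0.916,-0.192,-0.253,0.06],
  [-0.916,-0.192,-0.253,0.06],
])

```text
clock: 11.53
position: [0.5031, 0.0092, 0.1519]
ee_rot: [0.678, 0.735, -0.0, -0.0]
force: [0.3, 0.3, -2.5]
opening: 0.0252
grasp_force: 59.9
```

```bash
python3 plan.py .521 -.247 .15 .08
```

```text
row [-0.5136 -0.0055  0.0037] 0.0002 dist 0.2568 yaw 0.0806 tilt [-1.e-03  1.e-04 -1.e+00] clk 11.5333 j6 -0.2
```

Call:
arm_command([
  [-0.5,-0.005,0,0],
  [-0.5,-0.005,0,0],
  [-0.5,-0.005,0,0],
  [-0.5,-0.005,0,0],
  [-0.5,-0.005,0,0],
  [-0.5,-0.005,0,0],
  [-0.5,-0.005,0,0],
  [-0.5,-0.005,0,0],
])

```text
clock: 12.2
position: [0.5209, -0.2408, 0.1517]
ee_rot: [0.68, 0.733, -0.0, -0.001]
force: [-0.7, 0.4, -2.1]
opening: 0.0253
grasp_force: 59.8
```

```bash
python3 plan.py .521 -.247 .042 .08
```

```text
row [-0.0126 -0.0005  0.2193] -0.0014 dist 0.1098 yaw 0.0755 tilt [-1.e-03  8.e-04 -1.e+00] clk 12.2 j6 -0.63
```

Call:
arm_command([
  [-0.01,0,0.05,0],
  [-0.01,0,0.11,0],
  [-0.01,0,0.16,0],
  [-0.01,0,0.19,0],
  [-0.01,0,0.205,0],
  [-0.01,0,0.21,0],
  [-0.01,0,0.21,0],
  [-0.01,0,0.21,0],
])

```text
clock: 12.87
position: [0.523, -0.2437, 0.0487]
ee_rot: [0.678, 0.735, 0.0, 0.001]
force: [0.1, -0.5, -2.8]
opening: 0.0254
grasp_force: 59.9
```

```bash
python3 plan.py .521 -.247 .0334 .078
```

```text
row [-0.0063 -0.0045  0.0306] 0.0008 dist 0.0158 yaw 0.0805 tilt [ 0.0017 -0.001  -1.    ] clk 12.8667 j6 -0.64
```

Call:
arm_command([
  [-0.006,-0.003,0.008,0],
  [-0.006,-0.003,0.016,0],
  [-0.006,-0.003,0.022,0],
  [-0.006,-0.003,0.026,0],
  [-0.006,-0.003,0.029,0],
  [-0.006,-0.003,0.031,0],
  [-0.006,-0.003,0.031,0],
  [-0.006,-0.003,0.031,0],
])

```text
clock: 13.53
position: [0.5206, -0.2469, 0.0338]
ee_rot: [0.678, 0.735, -0.0, -0.001]
force: [-4.4, 1.5, 8.1]
opening: 0.0254
grasp_force: 61.2
```

Contact is at the expected height. Release.

Call:
arm_command([
  [0,0,0,0],
  [0,0,0,0],
  [0,0,0,0],
  [0,0,0,0],
  [0,0,0,0],
  [0,0,-0.05,0],
  [0,0,-0.12,0],
  [0,0,-0.2,0],
], hand=1)

```text
clock: 14.2
position: [0.5186, -0.2456, 0.1303]
ee_rot: [0.678, 0.735, -0.001, -0.003]
force: [0.4, -0.5, 0.1]
opening: 0.0853
grasp_force: 0.0
```

```bash
python3 plan.py .5042 .158 .14 .18
```

```text
row [ 0.8069  0.0353 -0.0166] -0.032 dist 0.4039 yaw 0.0796 tilt [-0.0054  0.0034 -1.    ] clk 14.2 j6 -0.64
```

Call:
arm_command([
  [0,0,-0.06,0],
  [0,0,-0.06,0],
  [0,0,-0.06,0],
])

```text
clock: 14.45
position: [0.5226, -0.248, 0.1652]
ee_rot: [0.678, 0.735, 0.001, 0.003]
force: [-0.7, -0.3, -0.8]
opening: 0.0854
grasp_force: 0.0
```

```bash
python3 look.py w5 die_round die_fork; python3 plan.py .5042 .158 .14 .18
```

```text
[ 0.5226 -0.248   0.1652] 14.45 [-0.002  0.047  0.067 -0.002  0.004 -0.002]
die_round [312.7 232.9] 0.86 [[ 0.5249 -0.3061]]
die_fork [311.8 180.8] 0.68 [[ 0.5192 -0.2446]]
row [0.8079 0.034  0.0418] -0.0319 dist 0.4048 yaw 0.0797 tilt [-0.0031  0.002  -1.    ] clk 14.6 j6 -0.64
```

View pics/w5.png

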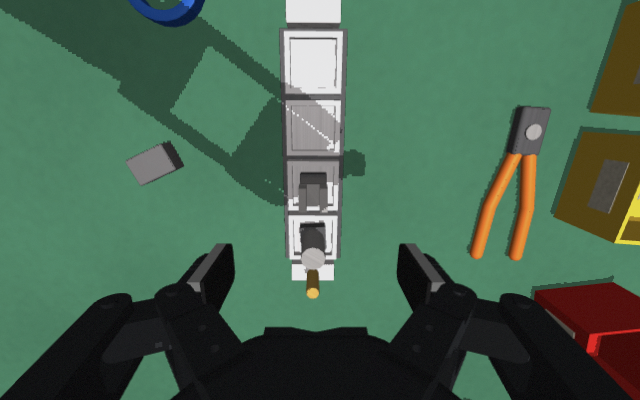

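The round die stands upright at (312,240) next to the brass post (313,290), and the fork at (313,185) in the pocket beside it. Both are seated, so the blade is next.

Call:
arm_command([
  [0.808,0.034,0.04,-0.032],
  [0.808,0.034,0.04,-0.032],
  [0.808,0.034,0.04,-0.032],
  [0.808,0.034,0.04,-0.032],
  [0.808,0.034,0.04,-0.032],
  [0.808,0.034,0.04,-0.032],
  [0.808,0.034,0.04,-0.032],
  [0.808,0.034,0.04,-0.032],
])

```text
clock: 15.27
position: [0.506, 0.0877, 0.1431]
ee_rot: [0.641, 0.768, -0.001, -0.002]
force: [1.3, 0.3, 0.5]
opening: 0.0852
grasp_force: 0.0
```

Call:
arm_command([
  [0.15,0,0,0],
  [0.15,0,0,0],
  [0.15,0,0,0],
  [0.15,0,0,0],
  [0.15,0,0,0],
  [0.15,0,0,0],
])

```text
clock: 15.77
position: [0.4943, 0.1584, 0.1445]
ee_rot: [0.641, 0.767, -0.001, -0.0]
force: [0.2, -0.5, 0.4]
opening: 0.0856
grasp_force: 0.0
```

```bash
python3 plan.py .5042 .158 .035 .18
```

```text
row [-0.0042  0.0197  0.219 ] -0.0003 dist 0.11 yaw 0.1789 tilt [-1.9e-03 -8.0e-04 -1.0e+00] clk 15.7667 j6 -0.0
```

Call:
arm_command([
  [-0.004,0.02,0,0],
  [-0.004,0.02,0.05,0],
  [-0.004,0.02,0.11,0],
  [-0.004,0.02,0.16,0],
  [-0.004,0.02,0.19,0],
  [-0.004,0.02,0.21,0],
  [-0.004,0.02,0.22,0],
  [-0.004,0.02,0.22,0],
])

```text
clock: 16.43
position: [0.505, 0.1586, 0.0347]
ee_rot: [0.641, 0.767, -0.001, -0.0]
force: [0.2, -0.1, -0.5]
opening: 0.0855
grasp_force: 0.0
```

Call:
arm_command([
  [0,0,0,0],
  [0,0,0,0],
  [0,0,0,0],
  [0,0,0,0],
  [0,0,0,0],
  [0,0,0,0],
  [0,0,0,0],
  [0,0,0,0],
], hand=0)

```text
clock: 17.1
position: [0.505, 0.1596, 0.036]
ee_rot: [0.641, 0.768, 0.0, 0.0]
force: [-0.9, 0.9, 3.6]
opening: 0.0095
grasp_force: 59.8
```

```bash
python3 plan.py .5166 -.188 .16 .078
```

```text
row [-0.688  -0.1019 -0.2481] 0.0326 dist 0.3692 yaw 0.1804 tilt [ 0.  0. -1.] clk 17.1 j6 -0.01
```

Call:
arm_command([
  [0,0,-0.07,0],
  [0,0,-0.15,0],
  [0,0,-0.23,0],
  [-0.688,-0.102,-0.248,0.033],
  [-0.688,-0.102,-0.248,0.033],
  [-0.688,-0.102,-0.248,0.033],
  [-0.688,-0.102,-0.248,0.033],
  [-0.688,-0.102,-0.248,0.033],
])

```text
clock: 17.77
position: [0.511, -0.0502, 0.1555]
ee_rot: [0.679, 0.734, -0.0, -0.0]
force: [1.0, 0.7, -2.7]
opening: 0.0093
grasp_force: 59.3
```

```bash
python3 plan.py .5166 -.187 .15 .078
```

```text
row [-0.2738 -0.0099  0.0109] -0.0002 dist 0.1371 yaw 0.0773 tilt [-6.e-04  2.e-04 -1.e+00] clk 17.7667 j6 -0.31
```

Call:
arm_command([
  [-0.26,-0.01,0.01,0],
  [-0.26,-0.01,0.01,0],
  [-0.26,-0.01,0.01,0],
  [-0.26,-0.01,0.01,0],
  [-0.26,-0.01,0.01,0],
  [-0.26,-0.01,0.01,0],
  [-0.26,-0.01,0.01,0],
  [-0.26,-0.01,0.01,0],
])

```text
clock: 18.43
position: [0.5165, -0.1768, 0.1505]
ee_rot: [0.679, 0.734, 0.0, -0.001]
force: [0.2, 0.5, -1.9]
opening: 0.0095
grasp_force: 59.3
```

```bash
python3 plan.py .5166 -.187 .045 .078
```

```text
row [-0.0205 -0.0012  0.211 ] 0.0002 dist 0.106 yaw 0.0786 tilt [-9.e-04  9.e-04 -1.e+00] clk 18.4333 j6 -0.54
```

Call:
arm_command([
  [-0.02,0,0.04,0],
  [-0.02,0,0.1,0],
  [-0.02,0,0.15,0],
  [-0.02,0,0.18,0],
  [-0.02,0,0.2,0],
  [-0.02,0,0.21,0],
  [-0.02,0,0.21,0],
  [-0.02,0,0.21,0],
])

```text
clock: 19.1
position: [0.5184, -0.1885, 0.0468]
ee_rot: [0.679, 0.734, 0.0, 0.001]
force: [0.6, -0.7, -1.8]
opening: 0.0091
grasp_force: 59.2
```

```bash
python3 plan.py .5166 -.187 .0355 .078
```

```text
row [ 0.0033 -0.0034  0.0226] -0.0002 dist 0.0115 yaw 0.0775 tilt [ 1.3e-03 -7.0e-04 -1.0e+00] clk 19.1 j6 -0.55
```

Call:
arm_command([
  [0.003,-0.002,0.006,0],
  [0.003,-0.002,0.012,0],
  [0.003,-0.002,0.017,0],
  [0.003,-0.002,0.02,0],
  [0.003,-0.002,0.022,0],
  [0.003,-0.002,0.023,0],
  [0.003,-0.002,0.023,0],
  [0.003,-0.002,0.023,0],
])

```text
clock: 19.77
position: [0.5167, -0.1874, 0.036]
ee_rot: [0.68, 0.734, -0.0, -0.0]
force: [-3.1, 1.9, 6.3]
opening: 0.0089
grasp_force: 60.8
```

Call:
arm_command([
  [0,0,0,0],
  [0,0,0,0],
  [0,0,0,0],
  [0,0,0,0],
  [0,0,0,0],
  [0,0,-0.05,0],
  [0,0,-0.12,0],
  [0,0,-0.2,0],
], hand=1)

```text
clock: 20.43
position: [0.5142, -0.1862, 0.1328]
ee_rot: [0.68, 0.734, -0.001, -0.003]
force: [-0.1, 0.6, 0.1]
opening: 0.0856
grasp_force: 0.0
```

```bash
python3 plan.py .5177 .0957 .14 .298
```

```text
row [ 0.5616  0.0499 -0.0127] -0.0705 dist 0.282 yaw 0.0764 tilt [-0.0056  0.0029 -1.    ] clk 20.4333 j6 -0.55
```

Call:
arm_command([
  [0.1,0,-0.04,0],
  [0.55,0.05,-0.04,-0.07],
  [0.55,0.05,-0.04,-0.07],
  [0.55,0.05,-0.04,-0.07],
  [0.55,0.05,-0.04,-0.07],
  [0.55,0.05,-0.04,-0.07],
  [0.55,0.05,-0.04,-0.07],
  [0.55,0.05,-0.04,-0.07],
], hand=0.7)

```text
clock: 21.1
position: [0.52, 0.0939, 0.1547]
ee_rot: [0.593, 0.805, 0.001, -0.001]
force: [-0.6, -0.7, 0.1]
opening: 0.0595
grasp_force: 0.0
```

Call:
arm_command([
  [0,0,0.02,0],
  [0,0,0.02,0],
  [0,0,0.02,0],
  [0,0,0.02,0],
])

```text
clock: 21.43
position: [0.52, 0.0875, 0.1438]
ee_rot: [0.596, 0.803, -0.0, -0.0]
force: [-0.1, 0.9, 0.9]
opening: 0.0599
grasp_force: 0.0
```

```bash
python3 look.py w6 die_square; python3 plan.py .5177 .0957 .034 .298
```

```text
[0.52   0.0875 0.1438] 21.4333 [-0.001 -0.006 -0.01   0.004 -0.001  0.001]
die_square [407.3 181.8] 0.72 [[0.6068 0.1224]]
die_square [315.3 179.4] 0.64 [[0.5169 0.0977]]
row [ 0.017  -0.0006  0.2208] -0.0011 dist 0.1107 yaw 0.2944 tilt [-2.e-04 -1.e-04 -1.e+00] clk 21.5333 j6 -0.26
```

View pics/w6.png

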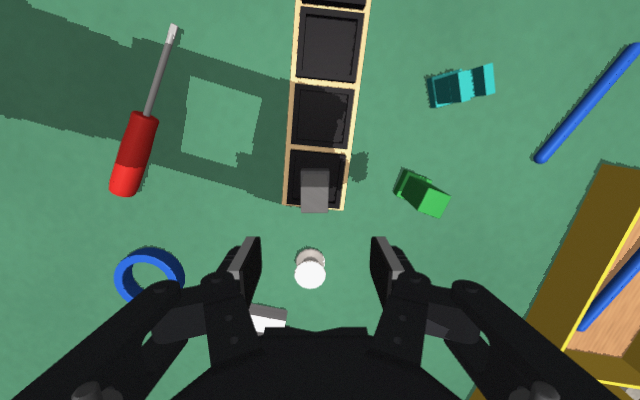

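The square die at (315,190) is centred, and the green one (422,193) is clear of the fingers. Descend.

Call:
arm_command([
  [0.017,0,0.02,-0.001],
  [0.017,0,0.07,-0.001],
  [0.017,0,0.12,-0.001],
  [0.017,0,0.16,-0.001],
  [0.017,0,0.19,-0.001],
  [0.017,0,0.21,-0.001],
  [0.017,0,0.221,-0.001],
  [0.017,0,0.221,-0.001],
])

```text
clock: 22.2
position: [0.5168, 0.0969, 0.0326]
ee_rot: [0.594, 0.805, -0.001, -0.001]
force: [-0.4, 0.1, 0.2]
opening: 0.06
grasp_force: 0.0
```

Call:
arm_command([
  [0,0,0,0],
  [0,0,0,0],
  [0,0,0,0],
  [0,0,0,0],
  [0,0,0,0],
  [0,0,0,0],
  [0,0,0,0],
], hand=0)

```text
clock: 22.78
position: [0.5188, 0.097, 0.0352]
ee_rot: [0.594, 0.805, 0.0, 0.001]
force: [-1.4, -1.3, 6.8]
opening: 0.0215
grasp_force: 59.6
```

```bash
python3 plan.py .5121 -.1288 .16 .078
```

```text
row [-0.4276 -0.1456 -0.2495] 0.0705 dist 0.258 yaw 0.2996 tilt [ 0.0017 -0.     -1.    ] clk 22.7833 j6 -0.25
```

Call:
arm_command([
  [0,0,-0.07,0],
  [0,0,-0.15,0],
  [0,0,-0.23,0],
  [-0.427,-0.146,-0.24,0.07],
  [-0.427,-0.146,-0.24,0.07],
  [-0.427,-0.146,-0.24,0.07],
  [-0.427,-0.146,-0.24,0.07],
  [-0.427,-0.146,-0.24,0.07],
])

```text
clock: 23.45
position: [0.5106, -0.1125, 0.1529]
ee_rot: [0.678, 0.735, -0.0, -0.0]
force: [1.3, -0.0, -2.9]
opening: 0.0213
grasp_force: 59.9
```

Call:
arm_command([
  [-0.05,0,0.02,0],
  [-0.05,0,0.02,0],
  [-0.05,0,0.02,0],
  [-0.05,0,0.02,0],
  [-0.05,0,0.02,0],
])

```text
clock: 23.87
position: [0.5132, -0.1348, 0.143]
ee_rot: [0.678, 0.735, 0.0, -0.001]
force: [-0.4, -0.1, -2.7]
opening: 0.0213
grasp_force: 59.8
```

```bash
python3 plan.py .5121 -.128 .045 .078
```

```text
row [ 0.0136 -0.001   0.1961] 0.0009 dist 0.0983 yaw 0.0807 tilt [-9.e-04  1.e-03 -1.e+00] clk 23.8667 j6 -0.47
```

Call:
arm_command([
  [0.013,0,0.03,0],
  [0.013,0,0.08,0],
  [0.013,0,0.13,0],
  [0.013,0,0.16,0],
  [0.013,0,0.18,0],
  [0.013,0,0.195,0],
  [0.013,0,0.195,0],
  [0.013,0,0.195,0],
])

```text
clock: 24.53
position: [0.5137, -0.1293, 0.0465]
ee_rot: [0.678, 0.735, 0.0, 0.0]
force: [-0.5, 0.4, -2.8]
opening: 0.0212
grasp_force: 59.9
```

```bash
python3 plan.py .5121 -.128 .0347 .078
```

```text
row [ 0.0029 -0.0029  0.0237] 0.0008 dist 0.012 yaw 0.0805 tilt [ 6.e-04 -2.e-04 -1.e+00] clk 24.5333 j6 -0.46
```

Call:
arm_command([
  [0.003,-0.002,0.006,0],
  [0.003,-0.002,0.012,0],
  [0.003,-0.002,0.017,0],
  [0.003,-0.002,0.021,0],
  [0.003,-0.002,0.023,0],
  [0.003,-0.002,0.024,0],
  [0.003,-0.002,0.024,0],
  [0.003,-0.002,0.024,0],
])

```text
clock: 25.2
position: [0.5122, -0.1284, 0.0353]
ee_rot: [0.678, 0.735, -0.0, -0.0]
force: [-3.9, 1.0, 4.4]
opening: 0.021
grasp_force: 61.0
```

Call:
arm_command([
  [0,0,0,0],
  [0,0,0,0],
  [0,0,0,0],
  [0,0,0,0],
  [0,0,0,0],
  [0,0,-0.05,0],
  [0,0,-0.12,0],
  [0,0,-0.2,0],
], hand=1)

```text
clock: 25.87
position: [0.5097, -0.1274, 0.1326]
ee_rot: [0.678, 0.735, -0.001, -0.003]
force: [0.7, 0.0, -0.5]
opening: 0.0854
grasp_force: 0.0
```

Call:
arm_command([
  [-0.2,0,-0.2,0],
  [-0.2,0,-0.2,0],
  [-0.2,0,-0.2,0],
  [-0.2,0,-0.2,0],
  [-0.2,0,-0.2,0],
  [-0.2,0,-0.2,0],
  [-0.2,0,-0.2,0],
])

```text
clock: 26.45
position: [0.5184, -0.2259, 0.2312]
ee_rot: [0.678, 0.735, -0.0, -0.003]
force: [-0.9, 0.4, -0.4]
opening: 0.0852
grasp_force: 0.0
```

```bash
python3 look.py w7 die_square die_round die_blade die_fork; python3 -c "
import cv2
from cell import viewer
a=viewer.camera('side')['color'][190:390,260:460]
b=cv2.imread('pics/w7.png')[0:300,240:390]
cv2.imwrite('pics/fin.png',cv2.hconcat([cv2.resize(b,(300,600),interpolation=2),cv2.resize(a,(500,500),interpolation=2).copy() if 0 else cv2.copyMakeBorder(cv2.resize(a,(500,500),interpolation=2),0,100,0,0,0)]))"
```

```text
[ 0.5184 -0.2259  0.2312] 26.45 [ 0.012  0.007  0.022 -0.003  0.001 -0.002]
die_square [315.9  97.1] 0.91 [[ 0.5106 -0.1311]]
die_round [318.1 230. ] 0.64 [[ 0.5278 -0.3065]]
die_blade [317.6 146.7] 0.57 [[ 0.5176 -0.1911]]
die_fork [314.7 188.7] 0.67 [[ 0.5183 -0.2472]]
```

View pics/fin.png

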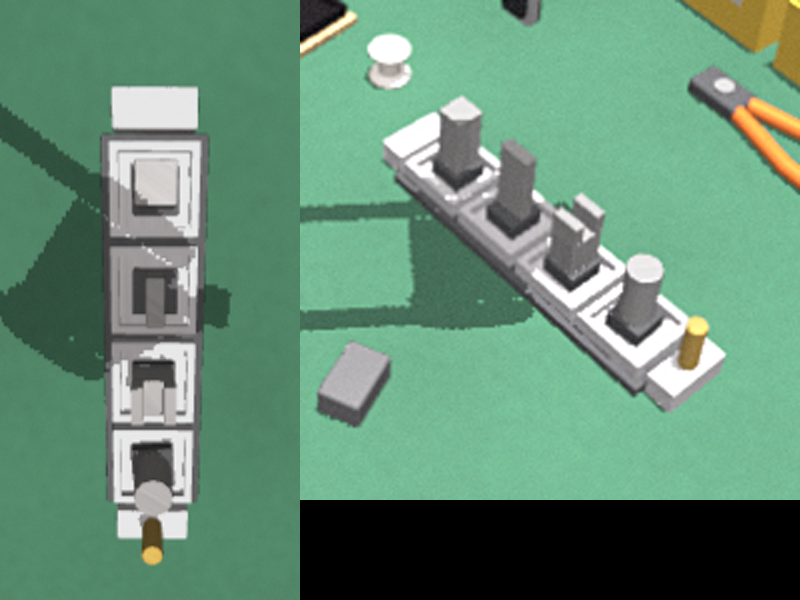

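All four dies stand upright and centred in their pockets. From the post in the side crop they are round (640,290), fork (575,240), blade (515,190) and square (458,140). Handing in.

```bash
python3 -c "
from cell import ctrl
print(ctrl.close_job())"
```

```text
the job is handed in; nothing more can be done
None
```

All four dies are in the cassette in order from the brass post (round, fork, blade, square), upright on their pocket floors and released, and the job was handed in at about 26.7 s.

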